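# Find the tired shock mount and push its tag down

## Task

Three look-alike shock mounts stand in a row on the worktop. Press down on their round spring pads one at a time, from the robot's left to its right, to feel which is the softest; then push the tag of that softest mount fully down and let everything go. Leave the other two tags up, pick nothing up, and do not shift or tip the mounts or the things around them.

Things in the scene. Friction and masses are not known exactly. Their poses are not given: they have to be found in the camera images.
- mount_a: one of three look-alike shock mounts (about 0.8 kg, standing loose on the worktop): dark steel foot plate 110 x 56 x 10 mm. Origin at the centre of its underside, z up; its own +x runs along the 110 mm length from the tag end to the pad end. On its middle line stand the round spring-mounted pad (axis at own x = +26 mm) and the tag (own x = -38 mm). How stiff its spring is cannot be seen.
- pad_a_top (a point): centre of the top of that mount's pad: flat black rubber-topped steel disc, 42 mm across, over a visible coil spring; top 64 mm above the worktop at rest. It moves with the pad.
- pad_a (a joint): how far that pad is pressed straight down: 0 at rest, 0.014 m at its stop; springs back when let go. It gives from the first touch; an ordinary pad takes 1 N or a little more for each millimetre, the softest less than half of that.
- tag_a_top (a point): centre of the flat top of that mount's tag: a grey T-shaped tab, head 16 mm (along the mount) x 36 mm (across) x 6 mm, standing in an aluminium sleeve block 34 mm high; top about 64 mm above the worktop when up, 46 mm when fully down. It moves with the tag.
- tag_a (a joint): how far that tag is pushed straight down into its sleeve: 0 to 0.003 m at the start (up), 0.018 m fully down at its stop; slides with about 2 N of friction and stays where it is left.
- mount_b: one of three look-alike shock mounts (about 0.8 kg, standing loose on the worktop): dark steel foot plate 110 x 56 x 10 mm. Origin at the centre of its underside, z up; its own +x runs along the 110 mm length from the tag end to the pad end. On its middle line stand the round spring-mounted pad (axis at own x = +26 mm) and the tag (own x = -38 mm). How stiff its spring is cannot be seen.
- pad_b_top (a point): centre of the top of that mount's pad: flat black rubber-topped steel disc, 42 mm across, over a visible coil spring; top 64 mm above the worktop at rest. It moves with the pad.
- pad_b (a joint): how far that pad is pressed straight down: 0 at rest, 0.014 m at its stop; springs back when let go. It gives from the first touch; an ordinary pad takes 1 N or a little more for each millimetre, the softest less than half of that.
- tag_b_top (a point): centre of the flat top of that mount's tag: a grey T-shaped tab, head 16 mm (along the mount) x 36 mm (across) x 6 mm, standing in an aluminium sleeve block 34 mm high; top about 64 mm above the worktop when up, 46 mm when fully down. It moves with the tag.
- tag_b (a joint): how far that tag is pushed straight down into its sleeve: 0 to 0.003 m at the start (up), 0.018 m fully down at its stop; slides with about 2 N of friction and stays where it is left.
- mount_c: one of three look-alike shock mounts (about 0.8 kg, standing loose on the worktop): dark steel foot plate 110 x 56 x 10 mm. Origin at the centre of its underside, z up; its own +x runs along the 110 mm length from the tag end to the pad end. On its middle line stand the round spring-mounted pad (axis at own x = +26 mm) and the tag (own x = -38 mm). How stiff its spring is cannot be seen.
- pad_c_top (a point): centre of the top of that mount's pad: flat black rubber-topped steel disc, 42 mm across, over a visible coil spring; top 64 mm above the worktop at rest. It moves with the pad.
- pad_c (a joint): how far that pad is pressed straight down: 0 at rest, 0.014 m at its stop; springs back when let go. It gives from the first touch; an ordinary pad takes 1 N or a little more for each millimetre, the softest less than half of that.
- tag_c_top (a point): centre of the flat top of that mount's tag: a grey T-shaped tab, head 16 mm (along the mount) x 36 mm (across) x 6 mm, standing in an aluminium sleeve block 34 mm high; top about 64 mm above the worktop when up, 46 mm when fully down. It moves with the tag.
- tag_c (a joint): how far that tag is pushed straight down into its sleeve: 0 to 0.003 m at the start (up), 0.018 m fully down at its stop; slides with about 2 N of friction and stays where it is left.
- jar_red_mid (a point): white plastic jar with a red cap, 52 mm across, 94 mm high, standing between the left and middle mounts; bystander, to be left alone; point at its centre, half-way up
- adhesive_box_mid (a point): small flat carton, 115 x 34 x 20 mm, lying between the middle and right mounts, its length along world x; bystander, to be left alone; point at its centre, half-way up
- jar_green_mid (a point): white plastic jar with a green cap, 52 mm across, 94 mm high, standing between the left and middle mounts, farther from the robot than the red-capped one; bystander, to be left alone; point at its centre, half-way up
Mind the look-alikes: they are no part of the job. Leave any orange look-alike of the mount_b alone.

How it is judged (in metres and radians):
On the way, in this order (a step that is already met when the one before it is completed fails the run):
1. the left pad is pressed (2 mm or more) (((value of joint pad_a above 0.002 m and world y of mount_a above 0.05 m) or (value of joint pad_b above 0.002 m and world y of mount_b above 0.05 m) or (value of joint pad_c above 0.002 m and world y of mount_c above 0.05 m))), for 0.1 s.
2. the middle pad is pressed (2 mm or more) (((value of joint pad_a above 0.002 m and world y of mount_a between -0.15 and 0.05 m) or (value of joint pad_b above 0.002 m and world y of mount_b between -0.15 and 0.05 m) or (value of joint pad_c above 0.002 m and world y of mount_c between -0.15 and 0.05 m))), for 0.1 s.
3. the right pad is pressed (2 mm or more) (((value of joint pad_a above 0.002 m and world y of mount_a below -0.15 m) or (value of joint pad_b above 0.002 m and world y of mount_b below -0.15 m) or (value of joint pad_c above 0.002 m and world y of mount_c below -0.15 m))), for 0.1 s.
4. the tag of the softest mount is pushed fully down (16 mm or more of 18) (((value of joint tag_a above 0.016 m and value of joint pad_a above 0.00016 m and value of joint each of tag_b, tag_c below 0.008 m) or (value of joint tag_b above 0.016 m and value of joint pad_b above 0.00016 m and value of joint each of tag_a, tag_c below 0.008 m) or (value of joint tag_c above 0.016 m and value of joint pad_c above 0.00016 m and value of joint each of tag_a, tag_b below 0.008 m))), for 0.2 s.
At the end, for the whole second after the job is handed in: The softest mount (its pad's own weight sinks it over 0.16 mm) has its tag down by 15.5 of 18 mm or more, the other tags by under 8 mm; all pads sprung back (within 1.5 mm); mounts flat, at rest, within 30 mm of their starts; jars and carton upright, within 20 mm (((value of joint tag_a above 0.0155 m and value of joint pad_a above 0.00016 m and value of joint each of tag_b, tag_c below 0.008 m) or (value of joint tag_b above 0.0155 m and value of joint pad_b above 0.00016 m and value of joint each of tag_a, tag_c below 0.008 m) or (value of joint tag_c above 0.0155 m and value of joint pad_c above 0.00016 m and value of joint each of tag_a, tag_b below 0.008 m)) and value of joint each of pad_a, pad_b, pad_c below 0.0015 m and angle between each of mount_a, mount_b, mount_c's own z axis and vertical below 0.1 rad and distance of each of mount_a, mount_b, mount_c from where it was at the start of the episode below 0.03 m and linear speed of each of mount_a, mount_b, mount_c below 0.02 m/s and distance of each of jar_red_mid, adhesive_box_mid, jar_green_mid from where it was at the start of the episode below 0.02 m and angle between each of jar_red_mid, adhesive_box_mid, jar_green_mid's own z axis and vertical below 0.2 rad); the robot touches nothing.
It fails at once if a mount is lifted (12 mm), tipped (0.15 rad) or shifted (30 mm) (height (world z) of any of mount_a, mount_b, mount_c above 0.012 m or angle between any of mount_a, mount_b, mount_c's own z axis and vertical above 0.15 rad or distance of any of mount_a, mount_b, mount_c from where it was at the start of the episode above 0.03 m).
It fails at once if a bystander is lifted, tipped or shifted (20 mm) (distance of any of jar_red_mid, adhesive_box_mid, jar_green_mid from where it was at the start of the episode above 0.02 m or angle between any of jar_red_mid, adhesive_box_mid, jar_green_mid's own z axis and vertical above 0.4 rad).
It also fails if it takes over 51 s, if anything falls off the work surface, if the arm or the gripper's body presses on something with over 40 N, if the wrist force passes 120 N, or if a joint passes its speed limit or range.

## Robot

A 6-joint arm with a two-finger parallel gripper is mounted at the origin on the work surface; the furniture and walls round the work are solid. World frame = base frame: x ahead of the robot, y to its left, z up, the work surface at z = 0. Lengths are in mm, angles in degrees, forces in N, time in s.
With the tool pointing down it reaches from about 250 to 850 mm from the base axis. Payload 12.5 kg.
Tool frame: the origin (TCP) lies at the very end of the fingers, on their centre line; the grasp point (between the pads) lies 19 mm behind it; z points along the fingers, y is the line along which they close (so a half turn about z gives the same grasp; the last joint's range is limited). The gripper opens to 93 mm and grips with 3 to 60 N. Pads are 15 mm wide; open, the fingers measure 128 mm over their backs; the gripper's body (75 mm by 188 mm) begins 65 mm behind the grasp point.
Start: joints at [68.491, 20.094, 94.641, -0, 65.266, -4.847], TCP at [157.664, 526.903, 218.633] pointing down, gripper open.
Joint ranges: [-157.81, 157.81], [-45, 120.19], [0.68, 151.7], [-89.99, 269.99], [4.06, 180], [-164.3, 164.3]. Speed limits (degrees/s): [127.2, 127.2, 159.86, 180, 180, 180].

## Interface

Orientations are given as a 3x3 rotation matrix whose columns are the frame's x, y, z axes.
In Python, from cell import robot gives the robot as it stands.
- The arm moves only by the tool carry_out, never from a script. Its argument "commands" is a list of rows, each a list of 2 entries, a list of its own where there are three numbers: the shift along the tool's x, y, z as a fraction of full scale, then the turn about the tool's z as a fraction of full scale. In form: [[[tx, ty, tz], roll], ...]. A call has 1 to 20 rows; each row is the pose to reach, as a shift and turn from the pose commanded when the call began, along the tool's axes at that moment; what a row does not reach only later rows make up. Full scale, the value 1, is 400 mm for a shift and 60 degrees for a turn. A row lasts 1/8 s, in which the tool goes at most 62.5 mm and 10.7 degrees, less where a joint would pass 70% of its speed; a pose out of reach is approached as far as the arm can. A call with a number of a shift or a turn outside -1 to 1 is refused whole. A call with a gripper value outside its range is refused whole. "jaw" is the opening, from 0 (shut) to 1 (fully open), set as the call begins (left out, the last holds). The fingers move at their own pace and stop on an object; "newtons" is the grip in N (left out, the last holds). Time passes only in rows, so rows that repeat a pose let the fingers close. It gives the time, the measured TCP pose, the force, the opening and the grip force at its end, in the units of the state.
- robot.sense(): the state, without advancing time (a new reading comes with each control period).
- robot.get_image(name): name is "scene" or "top"; returns the picture (384x512x3 uint8, red, green, blue); there is no depth.
- robot.camera_params(name): a dict with "intrinsics" (3x3 intrinsics, pixels), "cam_to_world" (4x4, takes a point from camera to world coordinates). Camera axes: x right, y down, z forward; pixel columns grow to the right and rows downward; lengths in mm; the calibration is good to about 2 mm. A picture is of the moment at which its call begins. camera_params takes no time and is no camera call.
- robot.sign_off(): hands the job in; it is judged then, once.
Trained networks look in the newest picture that a camera, given by its name, has taken for a name from the list of things; names that differ only in an ending like _2 or _b are one class to them, and where a whole thing is asked for, a point or a joint stands for the part that bears it (a point fixed in the world has none). Each returns a list of dicts, best first, with "score" (0 to 1); they miss things now and then, are a little off and sometimes report something else, mostly with a low value. They report only what shows in the picture. A call takes as long as a camera call. They do not tell look-alikes from the thing itself.
- robot.look_for(camera, target): "extent" ([left, top, right, bottom] in pixels, round what is visible of it).
- robot.regions_of(camera, target): "region" (384x512 bool, what is visible of it) and "extent" ([left, top, right, bottom] in pixels, round what is visible of it).
The state is a dict: "t": time; "joint_positions": joint angles; "dq": joint speeds; "joint_torque": joint torques, N m; "ee_pos": TCP position; "eef_rot": TCP orientation; "wrist_force": force on the tool from outside, world axes, zero at the start; "torque": the same for the moment, N m; "grip_width": finger opening in mm; "grasp_force": force on a finger pad.
Only numpy, scipy, OpenCV 4.12 (cv2) and the standard library are available. Lean on these libraries where they do the work, as an engineer would, in place of code of your own. Each camera call takes 0.05 s, during which the arm holds its last target. There are 200 camera calls.

## Working session

There is one attempt and no reset: what is moved stays moved. The work goes in short steps, Python scripts to look and compute and a tool call to move; the robot and the scene stay as the last step left them, time stands still between calls to the robot, and variables do not carry over. Pictures are saved under pics/ and viewed, at most 10 in all, crops included, and the job is handed in when it is done.

Besides the shell and the picture viewer there is one more tool, called as name(argument=value, ...) on one line, values as JSON. carry_out: Moves the arm, as the interface text tells. Shift numbers are shares of 400 mm and turn numbers shares of 60 degrees, none past 1 either way. Its arguments: {"type":"object","properties":{"commands":{"type":"array","items":{"type":"array"}},"jaw":{"type":"number"},"newtons":{"type":"number"}},"required":["commands"]}

```bash
mkdir -p pics; python3 - <<'E'
from cell import robot
import cv2,numpy as np
s=robot.sense();print(s['t'],s['ee_pos'],np.round(s['eef_rot'],3).tolist(),s['wrist_force'],s['grip_width'])
for c in ("scene","top"):
    cv2.imwrite(f"pics/{c}0.png",robot.get_image(c)[:,:,::-1])
    p=robot.camera_params(c);print(c,np.round(p['intrinsics'],1).tolist(),np.round(p['cam_to_world'],3).tolist())
    for t in ("mount_a","pad_a_top","tag_a_top","jar_red_mid","adhesive_box_mid"):
        print(t,[(np.round(d['extent']).astype(int).tolist(),round(d['score'],2)) for d in robot.look_for(c,t)])
E
```

```text
0.0 [157.54812814 526.59174779 218.10287407] [[-0.958, 0.287, -0.0], [0.287, 0.958, -0.001], [0.0, -0.001, -1.0]] [-0.67221544 -0.203953   -1.00683647] 93.10955703567355
scene [[486.5, 0.0, 259.0], [0.0, 486.5, 194.6], [0.0, 0.0, 1.0]] [[-0.63, 0.546, -0.552, 1164.265], [0.777, 0.448, -0.443, 513.473], [0.006, -0.708, -0.706, 943.803], [0.0, 0.0, 0.0, 1.0]]
mount_a [([171, 161, 213, 198], 0.98), ([325, 184, 354, 228], 0.96), ([279, 245, 324, 296], 0.77), ([221, 198, 254, 240], 0.74), ([237, 195, 251, 210], 0.43)]
pad_a_top [([224, 212, 243, 226], 0.5)]
tag_a_top [([239, 195, 252, 207], 0.59), ([307, 242, 319, 254], 0.58), ([290, 258, 308, 277], 0.46)]
jar_red_mid [([276, 191, 298, 235], 0.89)]
adhesive_box_mid [([192, 191, 231, 225], 0.92)]
top [[350.0, 0.0, 257.8], [0.0, 350.0, 192.3], [0.0, 0.0, 1.0]] [[-0.028, -0.989, 0.148, 356.579], [-1.0, 0.025, -0.019, -45.636], [0.015, -0.149, -0.989, 914.336], [0.0, 0.0, 0.0, 1.0]]
mount_a [([316, 160, 342, 204], 0.88), ([158, 235, 204, 274], 0.83), ([237, 150, 269, 192], 0.73), ([157, 142, 184, 191], 0.6), ([324, 160, 341, 180], 0.42)]
pad_a_top [([243, 152, 256, 170], 0.74)]
tag_a_top [([251, 179, 262, 189], 0.65), ([154, 145, 178, 160], 0.24)]
jar_red_mid [([199, 188, 221, 208], 0.77)]
adhesive_box_mid [([280, 150, 299, 194], 0.68), ([206, 133, 224, 160], 0.49)]
```

```bash
python3 - <<'E'
import cv2
a=cv2.imread("pics/top0.png")[120:300,130:370];cv2.imwrite("pics/topc.png",cv2.resize(a,None,fx=3.3,fy=3.3,interpolation=cv2.INTER_CUBIC))
a=cv2.imread("pics/scene0.png")[140:310,150:370];cv2.imwrite("pics/scenec.png",cv2.resize(a,None,fx=3.5,fy=3.5,interpolation=cv2.INTER_CUBIC))
E
```

```text
(no output)
```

View pics/topc.png

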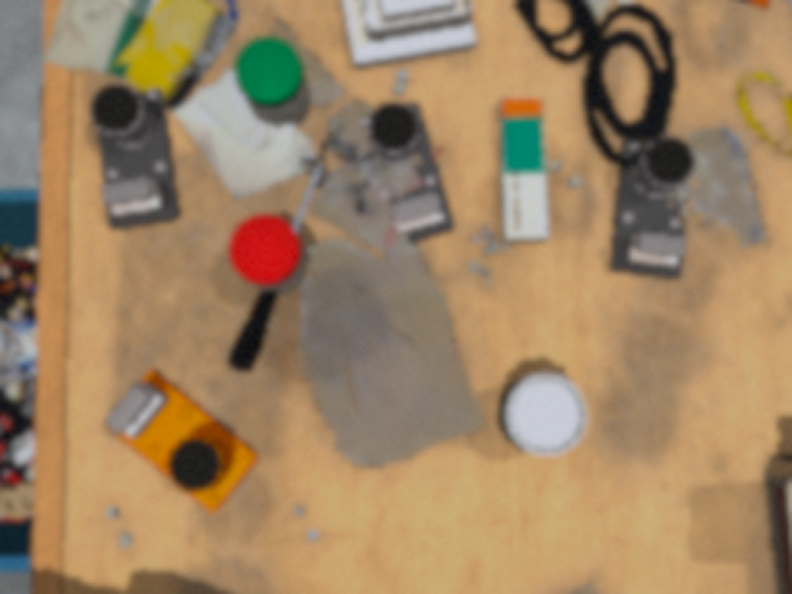

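View pics/scenec.png

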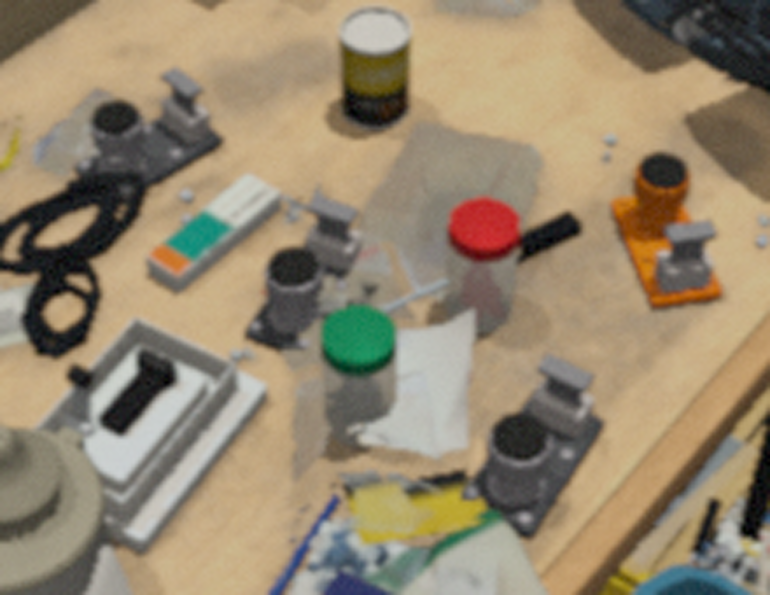

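```bash
cat > h.py <<'E'
from cell import robot
import numpy as np
def onplane(c,uv,z):
    p=robot.camera_params(c);T=np.array(p['cam_to_world']);d=T[:3,:3]@np.linalg.inv(p['intrinsics'])@[uv[0],uv[1],1]
    o=T[:3,3];return (o+d*(z-o[2])/d[2])[:2]
E
python3 - <<'E'
from h import *
T=lambda u,v:(u/3.3+130-.35,v/3.3+120-.35)
S=lambda u,v:(u/3.5+150-.36,v/3.5+140-.36)
for n,t,s,z in [("padL",T(117,108),S(520,438),64),("padM",T(392,127),S(294,270),64),("padR",T(669,161),S(116,119),64),
 ("tagL",T(132,187),S(566,374),63),("tagM",T(415,208),S(335,208),63),("tagR",T(655,242),S(183,82),63),("redtop",T(266,250),S(484,229),94),("greentop",T(269,71),S(359,338),94),("tag Lfront",T(135,207),S(566,374),63)]:
    print(n,onplane("top",t,z).round(),onplane("scene",s,z).round())
E
python3 - <<'E'
import cv2
a=cv2.imread("pics/top0.png")
b=[cv2.resize(a[y-28:y+28,x-20:x+20],None,fx=6.5,fy=10,interpolation=cv2.INTER_CUBIC) for x,y in((171,166),(253,172),(328,184))]
b=[cv2.resize(a[y-30:y+30,x-20:x+20],None,fx=6.6,fy=6.6*1.0,interpolation=cv2.INTER_CUBIC) for x,y in((171,166),(253,172),(328,184))]
cv2.imwrite("pics/m3.png",cv2.hconcat(b))
E
```

```text
padL [590. 166.] [593. 170.]
padM [571. -41.] [575. -38.]
padR [ 539. -250.] [ 544. -245.]
tagL [529. 154.] [530. 162.]
tagM [508. -57.] [510. -55.]
tagR [ 478. -236.] [ 480. -237.]
redtop [475.  51.] [483.  57.]
greentop [607.  48.] [614.  53.]
tag Lfront [514. 152.] [530. 162.]
```

View pics/m3.png

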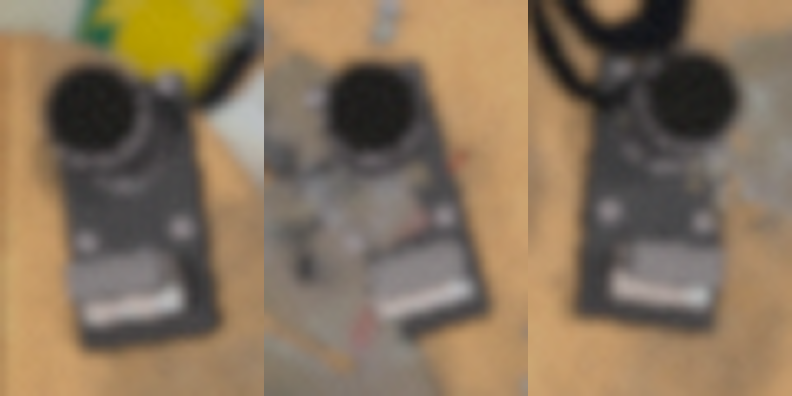

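The three dark mounts (pads at top-crop (95,108), (370,110), (690,98)) are the ones described. The orange one, near (180,440) in the first crop, is the look-alike, so I'll leave it alone. Moving in with the jaw shut and the tool squared to the world.

carry_out(commands=[[[-0.2,-0.06,0],-0.07],[[-0.4,-0.12,0],-0.14],[[-0.6,-0.18,0],-0.2],[[-0.75,-0.23,0],-0.25],[[-0.862,-0.264,0],-0.279],[[-0.862,-0.264,0],-0.279],[[-0.862,-0.264,0],-0.279]], jaw=0, newtons=10)

```text
t: 1.48
ee_pos: [459.8, 325.1, 218.4]
eef_rot: [[-1.0, 0.002, 0.0], [0.002, 1.0, -0.0], [-0.0, -0.0, -1.0]]
wrist_force: [-1.5, 0.4, -0.4]
grip_width: 27.6
grasp_force: 0.0
```

carry_out(commands=[[[-0.11,-0.13,0.05],0],[[-0.22,-0.26,0.13],0],[[-0.328,-0.394,0.22],0],[[-0.328,-0.394,0.3],0],[[-0.328,-0.394,0.345],0],[[-0.328,-0.394,0.345],0],[[-0.328,-0.394,0.345],0]])

```text
t: 2.35
ee_pos: [589.3, 170.9, 82.3]
eef_rot: [[-1.0, -0.003, 0.002], [-0.003, 1.0, 0.001], [-0.002, 0.001, -1.0]]
wrist_force: [-0.2, -1.3, 0.2]
grip_width: 0.7
grasp_force: 0.0
```

```bash
cat >> h.py <<'E'
import cv2
def force(n=8):
    F=[];Z=[]
    for i in range(n):
        im=robot.get_image("scene");s=robot.sense();F.append(s['wrist_force']);Z.append(s['ee_pos'])
    F=np.array(F);print(s['t'],"F",F.mean(0).round(2),"sd",F.std(0).round(2),"p",np.mean(Z,0).round(1),"w",round(s['grip_width'],1));return im
def crop(im,u,v,name,r=50):
    cv2.imwrite(name,cv2.resize(im[v-r:v+r,u-r:u+r,::-1],None,fx=6,fy=6,interpolation=cv2.INTER_CUBIC))
E
python3 -c "
from h import *
im=force();crop(im,300,265,'pics/near1.png')"
```

```text
2.75 F [-0.07 -0.02 -0.02] sd [0.27 0.48 0.44] p [589.3 170.1  81.7] w 0.7
```

View pics/near1.png

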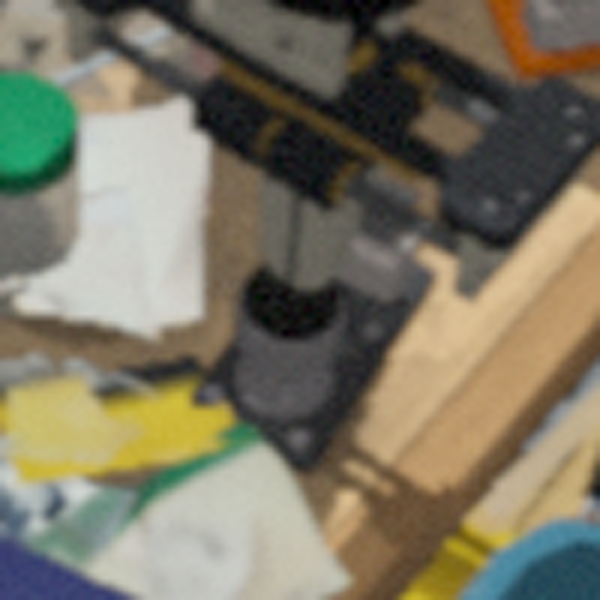

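The closed fingers (295,240) sit over the left pad (295,300). Pressing about 10 mm.

carry_out(commands=[[[0,0,0.03],0],[[0,0,0.045],0],[[0,0,0.058],0],[[0,0,0.07],0],[[0,0,0.07],0],[[0,0,0.07],0]])

```text
t: 3.5
ee_pos: [589.1, 169.4, 52.9]
eef_rot: [[-1.0, -0.001, -0.0], [-0.001, 1.0, -0.0], [0.0, -0.0, -1.0]]
wrist_force: [-3.6, -1.0, 3.5]
grip_width: 0.6
grasp_force: 2.2
```

```bash
python3 -c "
from h import *
im=force();"
```

```text
3.9 F [-3.59 -1.17  4.39] sd [0.47 0.41 0.46] p [589.1 169.5  52.8] w 0.6
```

carry_out(commands=[[[0,0,-0.05],0],[[0,0,-0.15],0],[[0,0,-0.2],0],[[0,0,-0.2],0],[[0.01,-0.13,-0.2],0],[[0.02,-0.26,-0.2],0],[[0.03,-0.39,-0.2],0],[[0.04,-0.5,-0.2],0],[[0.04,-0.524,-0.2],0],[[0.04,-0.524,-0.15],0],[[0.04,-0.524,-0.073],0],[[0.04,-0.524,-0.073],0],[[0.04,-0.524,-0.073],0]])

```text
t: 5.52
ee_pos: [573.9, -39.7, 82.6]
eef_rot: [[-1.0, -0.002, 0.001], [-0.002, 1.0, -0.0], [-0.001, -0.0, -1.0]]
wrist_force: [1.1, -0.7, -0.6]
grip_width: 0.4
grasp_force: 0.0
```

```bash
python3 -c "
from h import *
im=force();crop(im,234,217,'pics/near2.png')"
```

```text
5.925 F [-0.42 -0.01  0.  ] sd [0.44 0.47 0.65] p [573.9 -40.1  82.6] w 0.5
```

View pics/near2.png

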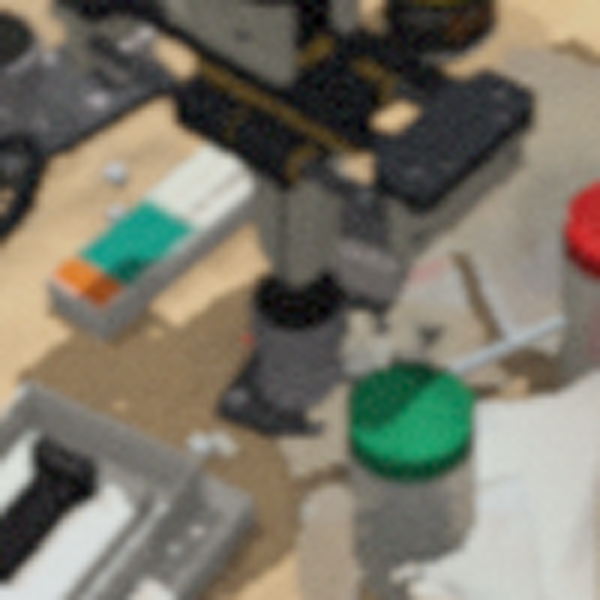

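Fingers (300,250) are over the middle pad (298,300), and the jar and carton are clear.

carry_out(commands=[[[0,0,0.03],0],[[0,0,0.045],0],[[0,0,0.058],0],[[0,0,0.07],0],[[0,0,0.07],0],[[0,0,0.07],0]])

```text
t: 6.68
ee_pos: [573.1, -40.1, 54.1]
eef_rot: [[-1.0, -0.001, -0.001], [-0.001, 1.0, 0.0], [0.001, 0.0, -1.0]]
wrist_force: [-5.1, 0.4, 10.5]
grip_width: 0.7
grasp_force: 5.0
```

```bash
python3 -c "
from h import *
im=force();"
```

```text
7.075 F [-5.04  0.6   9.98] sd [0.33 0.63 0.58] p [573.1 -40.1  54.2] w 0.4
```

carry_out(commands=[[[0,0,-0.05],0],[[0,0,-0.15],0],[[0,0,-0.2],0],[[0,0,-0.2],0],[[0.02,-0.13,-0.2],0],[[0.04,-0.26,-0.2],0],[[0.06,-0.39,-0.2],0],[[0.08,-0.5,-0.2],0],[[0.08,-0.52,-0.2],0],[[0.08,-0.52,-0.15],0],[[0.08,-0.52,-0.073],0],[[0.08,-0.52,-0.073],0],[[0.08,-0.52,-0.073],0]])

```text
t: 8.7
ee_pos: [542.1, -247.8, 83.5]
eef_rot: [[-1.0, -0.002, 0.0], [-0.002, 1.0, -0.0], [-0.0, -0.0, -1.0]]
wrist_force: [0.1, -0.3, 1.0]
grip_width: 0.7
grasp_force: 0.0
```

```bash
python3 -c "
from h import *
im=force();crop(im,183,174,'pics/near3.png')"
```

```text
9.1 F [-0.01 -0.04 -0.17] sd [0.44 0.47 0.45] p [ 542.1 -248.2   83.8] w 0.2
```

View pics/near3.png

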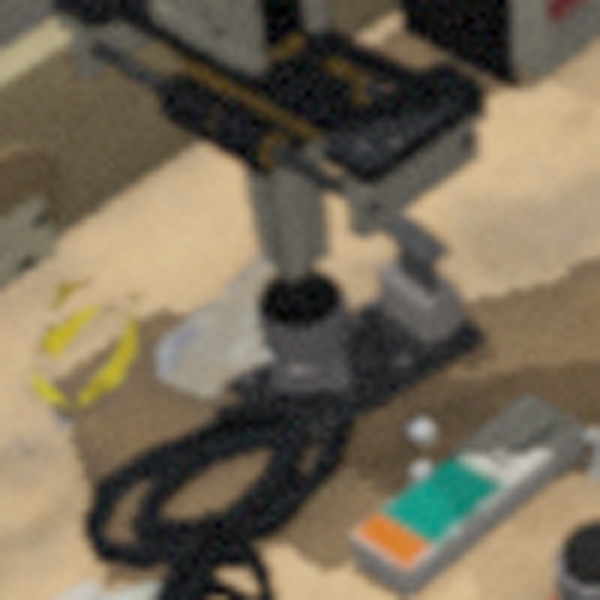

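Fingers (290,240) are over the right pad (300,300).

carry_out(commands=[[[0,0,0.03],0],[[0,0,0.045],0],[[0,0,0.058],0],[[0,0,0.073],0],[[0,0,0.073],0],[[0,0,0.073],0]])

```text
t: 9.85
ee_pos: [541.4, -248.0, 54.5]
eef_rot: [[-1.0, -0.001, -0.001], [-0.001, 1.0, 0.0], [0.001, 0.0, -1.0]]
wrist_force: [-6.7, 4.1, 14.0]
grip_width: 0.1
grasp_force: 6.8
```

```bash
python3 -c "
from h import *
im=force();"
```

```text
10.25 F [-6.04  2.93 13.47] sd [0.55 0.5  0.39] p [ 541.4 -248.    54.5] w 0.5
```

Readings at about 10–11 mm were left 4.4 N, middle 10 N and right 13.5 N, so the left mount is the softest. Going to its tag at about (529,158).

carry_out(commands=[[[0,0,-0.05],0],[[0,0,-0.15],0],[[0,0,-0.2],0],[[0,0,-0.2],0],[[0.005,0.13,-0.2],0],[[0.01,0.27,-0.2],0],[[0.015,0.41,-0.2],0],[[0.02,0.55,-0.2],0],[[0.025,0.69,-0.2],0],[[0.03,0.83,-0.2],0],[[0.03,0.95,-0.2],0],[[0.03,1.0,-0.2],0],[[0.03,1.0,-0.2],0],[[0.03,1.0,-0.2],0]])

```text
t: 12.0
ee_pos: [529.1, 150.5, 133.4]
eef_rot: [[-1.0, -0.0, -0.001], [-0.0, 1.0, -0.0], [0.001, -0.0, -1.0]]
wrist_force: [0.6, -0.6, 0.7]
grip_width: 0.1
grasp_force: 0.0
```

carry_out(commands=[[[0,0.015,0.06],-0.08],[[0,0.015,0.123],-0.15],[[0,0.015,0.123],-0.15],[[0,0.015,0.123],-0.15]])

```text
t: 12.5
ee_pos: [529.7, 157.1, 85.5]
eef_rot: [[-0.988, -0.155, 0.001], [-0.155, 0.988, 0.0], [-0.001, -0.0, -1.0]]
wrist_force: [0.5, -0.2, -0.2]
grip_width: 0.1
grasp_force: 0.0
```

```bash
python3 -c "
from h import *
im=force();crop(im,308,255,'pics/near4.png')"
```

```text
12.9 F [ 0.07 -0.35  0.17] sd [0.28 0.71 0.58] p [529.5 157.6  85.4] w 0.4
```

View pics/near4.png

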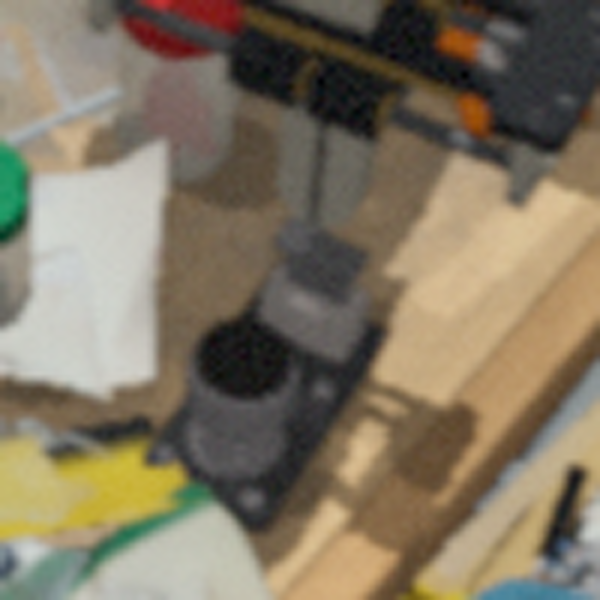

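Fingers are above the tag head at (320,255). Pushing down to about 46 mm.

carry_out(commands=[[[0,0,0.04],0],[[0,0,0.055],0],[[0,0,0.07],0],[[0,0,0.08],0],[[0,0,0.09],0],[[0,0,0.098],0],[[0,0,0.1],0],[[0,0,0.1],0],[[0,0,0.1],0]])

```text
t: 14.02
ee_pos: [529.4, 157.8, 46.1]
eef_rot: [[-0.987, -0.158, 0.001], [-0.158, 0.987, 0.0], [-0.001, -0.0, -1.0]]
wrist_force: [-7.6, -2.0, 19.9]
grip_width: 0.8
grasp_force: 10.2
```

```bash
python3 -c "
from h import *
im=force();"
```

```text
14.425 F [-7.86 -1.96 20.58] sd [0.59 0.4  0.49] p [529.4 157.8  46.1] w 0.3
```

The force rose to 20 N at z = 46, so the tag is at its stop. Lifting off and checking.

carry_out(commands=[[[0,0,-0.02],0],[[0,0,-0.1],0],[[0,0,-0.25],0],[[0,0,-0.4],0],[[0,0,-0.4],0],[[0.2,0,-0.4],0],[[0.3,0,-0.4],0],[[0.3,0,-0.4],0],[[0.3,0,-0.4],0]])

```text
t: 15.55
ee_pos: [411.4, 139.0, 204.6]
eef_rot: [[-0.987, -0.158, 0.001], [-0.158, 0.987, 0.0], [-0.001, 0.0, -1.0]]
wrist_force: [0.1, 0.7, -0.1]
grip_width: 0.8
grasp_force: 0.0
```

```bash
python3 -c "
from h import *
im=force(2);crop(im,262,230,'pics/end.png',85)
a=cv2.imread('pics/end.png');cv2.imwrite('pics/end.png',cv2.resize(a,(600,600)))"
```

```text
15.65 F [-0.36  0.28  0.02] sd [0.04 1.11 0.26] p [411.7 139.  204.5] w 0.2
```

View pics/end.png

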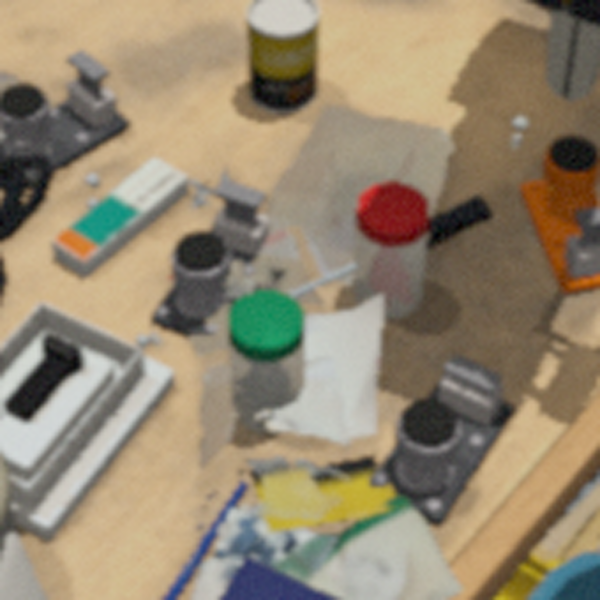

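The left tag (470,380) is down and the other two, at (240,195) and (90,65), are up. Nothing looks shifted.

```bash
python3 -c "
from cell import robot
print(robot.sign_off())"
```

```text
the job is handed in; nothing more can be done
None
```

I pressed the pads left to right and the left mount was the softest (about 0.4 N/mm, against 1.0 or more for the other two); its tag is fully down, the other tags are up, nothing looked shifted, and the job is handed in (the hand-in gave no verdict).

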